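# Lock the dust-box cover with its quarter-turn fastener

### The job

The sprung filter cover of the dust-collector box stands ajar. Set your fingertips in the slot of its round black fastener, press the cover down fully shut, and while it is down turn the fastener clockwise to its stop so that the cover stays locked; then let go and move clear. Do not lift the cover open, and leave the toy truck, the mallet and the glue bottle where they are.

Things in the scene. Friction and masses are not known exactly. Their poses are not given: they have to be found in the camera images.
- dustbox: The fixed box of a benchtop dust collector, painted sheet metal, 280 (its x) by 380 (its y) by 100 mm high. Origin: centre of its underside, on the bench; z up, x roughly away from the robot. A grey 210 by 220 mm cover lies on its top, centred at x -20, y -50 mm, hinged along its far (+x) edge: the hinge line runs along the box's y at x +85 mm, height 100 mm. The rest of the top (left side, y +60 to +190 mm) is a plain deck.
- cover (a joint): Opening angle of the cover about its hinge, rad. 0 = fully shut; the cover rises on the robot's side as it grows. A spring lifts it to about 0.09 when not held or locked, which puts the fastener about 12 mm above its shut height; about 5.5 N downward on the fastener closes it fully, where it meets a solid stop. Locked, it may rise back to about 0.02.
- cam (a joint): Turn of the fastener, rad: grows clockwise seen from above. 0 = slot along the box's x (pointing at the hinge), unlocked; 1.571 = slot along the box's y (parallel to the hinge), locked, with a solid stop there. It starts between 0 and 0.4. It stays where it is left; turning it takes about 0.12 N m. A tongue under it swings below a fixed catch: with the cover ajar it strikes the catch side-on at about 1.1 rad and turns no further; with the cover fully shut it passes under.
- slot (a point): Centre of the fastener's slot, on the slot's floor, on the turning axis. x along the slot, z along the turning axis (up), y across the slot; it moves with cover and fastener. The fastener is a round black dial 110 mm across, split by one straight slot 36 mm wide and 18 mm deep, open at both ends and above, with a bare-metal floor. With the cover shut the floor is 109 mm above the bench, at x -45, y -50 mm of the box. The axis is 130 mm from the hinge line.
- cover_edge (a point): Middle of the upper edge of the cover on the robot's side; 105 mm above the bench when shut, about 19 mm higher when ajar.
- truck: Wooden toy truck, 100 by 54 by 54 mm, standing on the box's deck to the left of the cover; origin at the centre of its underside. Bystander.
- mallet: Wooden mallet lying on the bench beside the box, 250 mm long (its x), head 62 by 100 by 56 mm at its +x end; origin on the bench under its middle. Bystander.
- glue: White glue bottle, 56 mm across and 130 mm tall, standing on the bench at the other side of the box; origin at the centre of its underside. Bystander.

How it is judged:
By the outcome, as a careful person would: the job done as asked, in the order asked, and still so for the second after the job is handed in, with the robot touching nothing.
It also fails if it takes over 38 s, if anything falls off the work surface, if the arm or the gripper's body presses on something with over 40 N, if the wrist force passes 120 N, or if a joint passes its speed limit or range.

### The arm

A 7-joint arm with a two-finger parallel gripper is mounted at the origin on the work surface. World frame = base frame: x ahead of the robot, y to its left, z up, the work surface at z = 0. Lengths are in m, angles in rad, forces in N, time in s.
With the tool pointing down it reaches from about 0.4 to 0.875 m from the base axis. Payload 19.3 kg.
Tool frame: the origin (TCP) lies midway between the tips of the shut fingers; the grasp point (between the pads) lies 19 mm behind it (bot.tcp_to_grasp is the distance from the TCP to the grasp point, in m); z points along the fingers, y is the direction in which the jaws open and shut (so a half turn about z gives the same grasp; the last joint's range is limited). The gripper opens to 85 mm and grips with 20 to 120 N. Pads are 22 mm wide; open, the fingers measure 114 mm over their backs; the gripper's body (76 mm by 85 mm) begins 54 mm behind the grasp point. The pads swing forward as they close: fully open they stand 13 mm farther back than shut.
Start: joints at [1.112, 0.521, -0.036, 1.599, 0.021, 1.021, -0.113], TCP at [0.237, -0.578, 0.231] pointing down, gripper open.
Joint ranges: [-2.91, 2.91], [-0.3, 2.13], [-1.5, 1.42], [0.17, 2.43], [-1.26, 4.41], [0.16, 1.93], [-2.52, 2.52]. Speed limits (rad/s): [1.89, 1.89, 2.39, 2.39, 3.01, 3.01, 3.01].

### API

Orientations are given as [roll, pitch, yaw] about the fixed x, y, z axes, in that order (R = Rz(yaw) Ry(pitch) Rx(roll)).
In Python, from workcell import bot gives the robot as it stands. The module is installed in compiled form; this text tells all that it offers.
- The arm moves only by the tool drive_tool, never from a script. Its argument "series" is a list of rows, each a list of 5 numbers: the opening in per cent of the stroke, from 0 (shut) to 100 (fully open), then the shift along the world's x, y, z in m, then the turn about the world's z in rad. A call has 1 to 12 rows; each row shifts and turns the pose as measured when the row begins; what a row does not reach is not made up. A row lasts 1/10 s, in which the tool goes at most 50 mm and 8.59 degrees, less where a joint would pass 70% of its speed; a pose out of reach is approached as far as the arm can. A call with a gripper value outside its range is refused whole. The fingers move at their own pace and stop on an object; "newtons" is the grip in N (left out, the last holds). Time passes only in rows, so rows that do not move let the fingers close. It gives the time, the measured TCP pose, the force and the opening at its end, in the units of the state.
- bot.observe(): the state, without advancing time (a new reading comes with each control period).
- bot.grab_frame(name): name is "scene" or "top" or "wrist"; returns the picture (400x640x3 uint8, red, green, blue); there is no depth.
- bot.camera_info(name): a dict with "fx", "fy", "cx", "cy" (pixels), "k1" (the pictures are not rectified: a ray, as slopes to the right and down, at radius r is drawn at 1 + k1 r^2 times it, then the intrinsics apply), "cam_to_world" (4x4, takes a point from camera to world coordinates). Camera axes: x right, y down, z forward; pixel columns grow to the right and rows downward; lengths in m; the calibration is good to about 2 mm. A picture is of the moment at which its call begins: read the wrist's pose just before it. camera_info takes no time and is no camera call; for the wrist camera it gives the pose at the moment of the call.
- bot.job_done(): hands the job in, once; it reports no verdict.
Trained networks look in the newest picture that a camera, given by its name, has taken for a name from the list of things; names that differ only in an ending like _2 or _b are one class to them, and where a whole thing is asked for, a point or a joint stands for the part that bears it (a point fixed in the world has none). Each returns a list of dicts, best first, with "conf" (0 to 1); they miss things now and then, are a little off and sometimes report something else, mostly with a low value. They report only what shows in the picture. A call takes as long as a camera call.
- bot.masks_of(camera, target): "mask" (400x640 bool, what is visible of it) and "point" ([column, row] in pixels, amid what is visible of it).
The state is a dict: "clock": time; "qpos": joint angles; "qd": joint speeds; "joint_efforts": joint torques, N m; "position": TCP position; "tool_rot": TCP orientation; "force": force on the tool from outside, world axes, zero at the start; "moment": the same for the moment, N m; "grip_width": finger opening in m.
Only numpy, scipy, OpenCV 4.12 (cv2) and the standard library are available. Lean on these libraries where they do the work, as an engineer would, in place of code of your own. Each camera call takes 0.05 s, during which the arm holds its last target.

## Working session

There is one attempt and no reset: what is moved stays moved. The work goes in short steps, Python scripts to look and compute and a tool call to move; the robot and the scene stay as the last step left them, time stands still between calls to the robot, and variables do not carry over. Pictures are saved under pics/ and viewed, and the job is handed in when it is done.

Besides the shell and the picture viewer there is one more tool, called after "Request:" in YAML: its name, and indented under it one key for each argument. drive_tool: Moves the arm, as the interface text tells. Its arguments: {"type":"object","properties":{"series":{"type":"array","items":{"type":"array","items":{"type":"number"}}},"newtons":{"type":"number"}},"required":["series"]}

```bash
mkdir -p pics
cat > h.py <<'E'
import numpy as np, cv2
from workcell import bot
def ray(cam,uv,info=None):
    i=info or bot.camera_info(cam)
    d=np.array([(uv[0]-i["cx"])/i["fx"],(uv[1]-i["cy"])/i["fy"]]);u=d.copy()
    for _ in range(30): u=d/(1+i["k1"]*(u@u))
    T=np.array(i["cam_to_world"]);return T[:3,3],T[:3,:3]@np.array([u[0],u[1],1])
def atz(cam,uv,z,info=None):
    o,d=ray(cam,uv,info);return o+d*(z-o[2])/d[2]
def proj(cam,p,info=None):
    i=info or bot.camera_info(cam);T=np.array(i["cam_to_world"])
    q=T[:3,:3].T@(np.array(p)-T[:3,3]);u=q[:2]/q[2];u=u*(1+i["k1"]*(u@u))
    return np.array([u[0]*i["fx"]+i["cx"],u[1]*i["fy"]+i["cy"]])
E
python3 - <<'E'
from h import *
s=bot.observe();print({k:np.round(v,3) for k,v in s.items()})
for c in ["scene","top","wrist"]:
    im=bot.grab_frame(c);cv2.imwrite(f"pics/{c}0.png",im[:,:,::-1])
    i=bot.camera_info(c);print(c,np.round(i["cam_to_world"],3).tolist(),i["fx"],i["k1"])
    for t in (["slot","cover","dustbox","truck","mallet","glue"] if c=="top" else []):
        r=bot.masks_of(c,t)
        for x in r[:2]: 
            m=x["mask"];ys,xs=np.where(m);print(c,t,x["conf"],x["point"],m.sum(),xs.min(),xs.max(),ys.min(),ys.max())
E
```

```text
{'clock': np.float64(0.0), 'qpos': array([ 1.112,  0.522, -0.036,  1.6  ,  0.021,  1.021, -0.113]), 'qd': array([ 0.   , -0.003,  0.001, -0.001,  0.   , -0.   , -0.   ]), 'joint_efforts': array([-1.0000e-03, -9.2711e+01,  1.9800e+00, -3.6993e+01,  1.8000e-02,
        8.0000e-03, -0.0000e+00]), 'position': array([ 0.237, -0.578,  0.231]), 'tool_rot': array([-3.14 ,  0.   ,  0.389]), 'force': array([ 0.424,  0.716, -0.175]), 'moment': array([-0.001, -0.02 ,  0.007]), 'grip_width': np.float64(0.086)}
scene [[-0.769, 0.501, -0.396, 1.109], [0.639, 0.615, -0.462, 0.682], [0.012, -0.609, -0.793, 1.124], [0.0, 0.0, 0.0, 1.0]] 502.42940759125605 -0.02482999877000002
top [[-0.009, -0.994, 0.108, 0.483], [-1.0, 0.007, -0.022, 0.105], [0.021, -0.108, -0.994, 1.035], [0.0, 0.0, 0.0, 1.0]] 403.54568365022953 0.028126810108960273
top slot 0.94 [401.7, 223.1] 2002 376 426 197 247
top cover 0.76 [395.6, 214.0] 8743 343 455 159 267
top cover 0.33 [402.2, 218.7] 1924 377 426 198 245
top dustbox 0.7 [375.7, 206.2] 19483 274 466 134 285
top dustbox 0.6 [401.5, 224.8] 1942 377 426 198 246
top truck 0.77 [323.4, 206.4] 903 301 345 194 223
top mallet 0.83 [252.2, 204.2] 1922 224 268 178 283
top glue 0.94 [487.1, 190.3] 712 469 506 177 201
wrist [[0.379, -0.877, -0.295, 0.312], [-0.925, -0.36, -0.121, -0.548], [-0.0, 0.319, -0.948, 0.373], [0.0, 0.0, 0.0, 1.0]] 319.48886023063875 0.004819088286080788
```

Run:
```python
import cv2
im=cv2.imread("pics/top0.png")[110:310,210:530]
cv2.imwrite("pics/topc.png",cv2.resize(im,(800,500),interpolation=cv2.INTER_CUBIC))
```

```text
(no output)
```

View pics/topc.png

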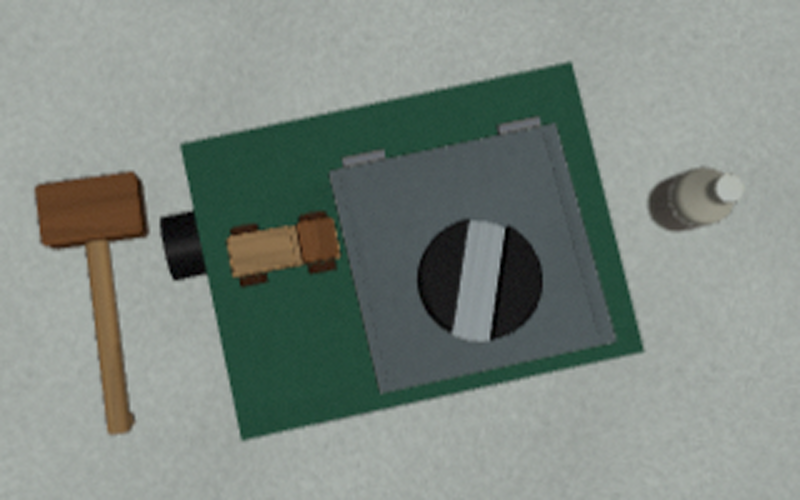

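View pics/scene0.png

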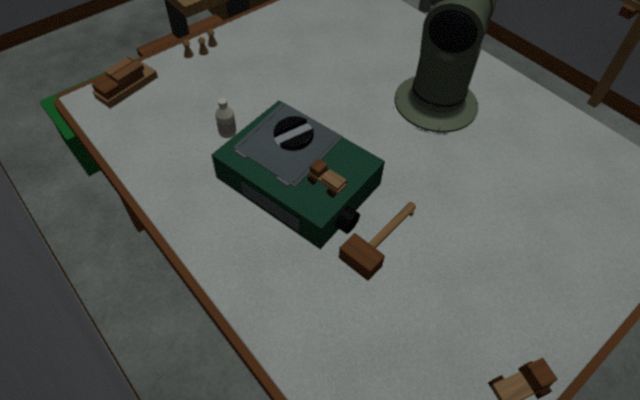

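Run:
```python
from h import *
f=lambda x,y:(210+(x+.5)/2.5-.5,110+(y+.5)/2.5-.5)
C=[atz("top",f(*p),.1) for p in [(182,144),(571,63),(643,350),(242,438)]]
for c in C: print(np.round(c,4))
L=lambda a,b:np.linalg.norm(a-b)
print([round(L(C[i],C[(i+1)%4]),3) for i in range(4)])
ex=(C[0]+C[1]-C[2]-C[3]);yaw=np.arctan2(ex[1],ex[0]);ey=C[0]+C[3]-C[1]-C[2];print("yaw",yaw,np.arctan2(ey[1],ey[0])-np.pi/2)
yaw=(yaw+np.arctan2(ey[1],ey[0])-np.pi/2)/2
c=sum(C)/4;R=np.array([[np.cos(yaw),-np.sin(yaw)],[np.sin(yaw),np.cos(yaw)]])
print("centre",c,"slot pred",c[:2]+R@[-.045,-.05])
im=bot.grab_frame("top");hs=cv2.cvtColor(im,cv2.COLOR_RGB2HSV)
r=bot.masks_of("top","slot")[0];print("dial",atz("top",r["point"],.13))
y,x=np.where(r["mask"]);print("dial centre",atz("top",((x.min()+x.max())/2,(y.min()+y.max())/2),.137))
g=cv2.cvtColor(im,cv2.COLOR_RGB2GRAY)
m=(cv2.erode(r["mask"].astype(np.uint8),np.ones((3,3)))>0)&(g>90)
y,x=np.where(m);P=np.array([atz("top",p,.121)[:2] for p in zip(x,y)])
print(m.sum(),"slot c",P.mean(0));w,v=np.linalg.eigh(np.cov(P.T));d=v[:,1]*np.sign(v[0,1]);th=np.arctan2(d[1],d[0])
print("slot az",th,"cam",yaw-th,"len/wid",np.sqrt(12*w))
# cross-check scene
im=bot.grab_frame("scene");r=bot.masks_of("scene","slot")
for q in r[:2]:print(q["conf"],q["point"],atz("scene",q["point"],.13))
```

```text
[0.6527 0.184  0.1   ]
[ 0.7287 -0.1852  0.1   ]
[ 0.4577 -0.2411  0.1   ]
[0.3816 0.1288 0.1   ]
[np.float64(0.377), np.float64(0.277), np.float64(0.378), np.float64(0.277)]
yaw 0.20202259737615053 0.20289335233171513
centre [ 0.55516448 -0.0283828   0.1       ] slot pred [ 0.52113748 -0.08641006]
dial [ 0.52546921 -0.08903153  0.13      ]
dial centre [ 0.52094022 -0.08315768  0.137     ]
695 slot c [ 0.52120611 -0.08668673]
slot az -0.16527903663340002 cam 0.36773701148733284 len/wid [0.03352925 0.10627764]
0.64 [291.0, 135.3] [ 0.53332552 -0.08133601  0.13      ]
```

Request:
drive_tool:
  series:
    - [60,0.0235,0.041,0,0.085]
    - [60,0.0235,0.041,0,0.085]
    - [60,0.0235,0.041,0,0.085]
    - [60,0.0235,0.041,0,0.085]
    - [60,0.0235,0.041,0,0.085]
    - [60,0.0235,0.041,0,0.085]
    - [60,0.0235,0.041,0,0.085]
    - [60,0.0235,0.041,0,0.085]
    - [60,0.0235,0.041,0,0.085]
    - [60,0.0235,0.041,0,0.085]
    - [60,0.0235,0.041,0,0.085]
    - [60,0.0235,0.041,0,0.085]

```text
clock: 1.85
position: [0.5221, -0.0719, 0.233]
tool_rot: [3.135, 0.004, 1.437]
force: [0.6, -1.2, 0.2]
grip_width: 0.0515
```

Request:
drive_tool:
  series:
    - [60,0,0,0,0]
    - [60,-0.001,-0.0145,0,-0.03]
    - [60,0,0,0,0]

```text
clock: 2.15
position: [0.5236, -0.0803, 0.2331]
tool_rot: [3.133, 0.001, 1.417]
force: [0.4, -0.8, -0.8]
grip_width: 0.0511
```

Run:
```python
from h import *
s=bot.observe();print({k:np.round(s[k],3).tolist() for k in ["clock","position","tool_rot","qpos","force"]})
i=bot.camera_info("wrist");im=bot.grab_frame("wrist")
cv2.imwrite("pics/w1.png",im[:,:,::-1])
print(proj("wrist",[.521,-.0866,.121],i),proj("wrist",s["position"],i))
```

```text
{'clock': 2.15, 'position': [0.524, -0.08, 0.233], 'tool_rot': [3.133, 0.001, 1.417], 'qpos': [0.378, 0.392, -0.443, 1.839, 0.206, 0.948, -0.309], 'force': [0.396, -0.75, -0.804]}
[319.19222491 198.0053676 ] [322.30109181 258.4885722 ]
```

View pics/w1.png

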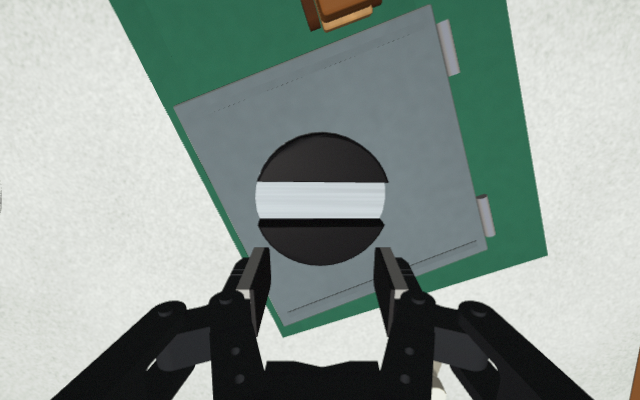

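Request:
drive_tool:
  series:
    - [60,-0.002,-0.005,-0.03,-0.01]
    - [60,0,-0.001,-0.03,0]
    - [60,0,0,-0.015,0]
    - [60,0,0,0,0]
    - [60,0,0,0,0]

```text
clock: 2.7
position: [0.5205, -0.0902, 0.1575]
tool_rot: [3.131, 0.002, 1.4]
force: [0.3, -0.1, 0.6]
grip_width: 0.0514
```

Run:
```python
from h import *
i=bot.camera_info("wrist");im=bot.grab_frame("wrist")
s=bot.observe();print({k:np.round(s[k],4).tolist() for k in ["clock","position","tool_rot","qpos","force"]})
cv2.imwrite("pics/w2.png",im[:,:,::-1])
```

```text
{'clock': 2.75, 'position': [0.5206, -0.0903, 0.1576], 'tool_rot': [3.1305, 0.0021, 1.3998], 'qpos': [0.3627, 0.4858, -0.4063, 1.9182, 0.2713, 0.7796, -0.3651], 'force': [0.3742, -0.419, -0.3401]}
```

View pics/w2.png

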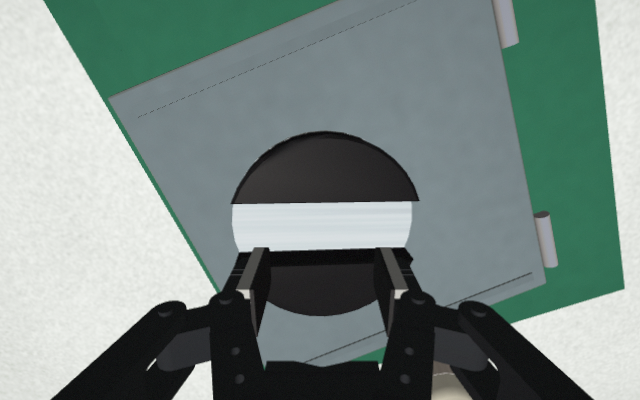

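Request:
drive_tool:
  series:
    - [60,0,0.0035,-0.003,0]
    - [60,0,0,-0.008,0]
    - [60,0,0,-0.008,0]
    - [60,0,0,-0.006,0]
    - [60,0,0,0,0]

```text
clock: 3.25
position: [0.5216, -0.0868, 0.1328]
tool_rot: [3.127, 0.002, 1.399]
force: [0.8, 0.0, 0.3]
grip_width: 0.0513
```

Run:
```python
from h import *
i=bot.camera_info("wrist");im=bot.grab_frame("wrist")
s=bot.observe();print({k:np.round(s[k],4).tolist() for k in ["clock","position","tool_rot","force"]})
cv2.imwrite("pics/w3.png",im[:,:,::-1])
```

```text
{'clock': 3.3, 'position': [0.5217, -0.0868, 0.1331], 'tool_rot': [3.1266, 0.0022, 1.3992], 'force': [-0.2185, -0.0951, -0.4832]}
```

View pics/w3.png

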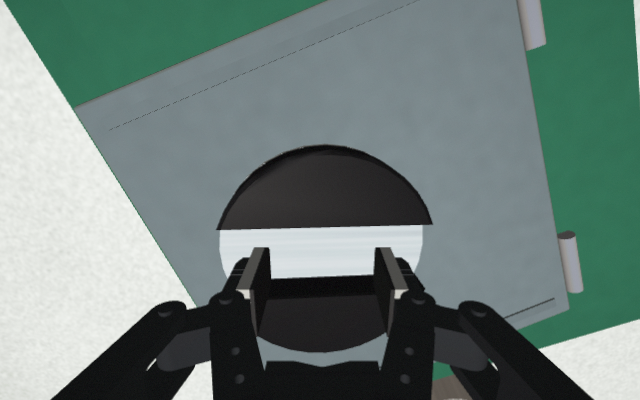

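Request:
drive_tool:
  series:
    - [60,0,0,-0.006,0]
    - [60,0,0,-0.006,0]
    - [60,0,0,-0.005,0]
    - [60,0,0,0,0]

```text
clock: 3.7
position: [0.5219, -0.0869, 0.1148]
tool_rot: [3.126, 0.002, 1.399]
force: [-0.2, -0.0, 1.6]
grip_width: 0.0512
```

Request:
drive_tool:
  series:
    - [60,0,0,-0.004,0]
    - [60,0,0,-0.004,0]
    - [60,0,0,-0.003,0]
    - [60,0,0,0,0]

```text
clock: 4.1
position: [0.5217, -0.0871, 0.1058]
tool_rot: [3.126, 0.004, 1.399]
force: [-8.9, 1.2, 20.7]
grip_width: 0.0513
```

Request:
drive_tool:
  series:
    - [60,0,0,0,-0.08]
    - [60,0,0,0,-0.08]

```text
clock: 4.3
position: [0.5217, -0.088, 0.1065]
tool_rot: [3.125, 0.005, 1.235]
force: [-1.4, -2.9, 4.5]
grip_width: 0.0514
```

Run:
```python
from h import *
s=bot.observe();print({k:np.round(s[k],4).tolist() for k in ["clock","position","tool_rot","force","moment"]})
i=bot.camera_info("wrist");im=bot.grab_frame("wrist")
cv2.imwrite("pics/w4.png",im[:,:,::-1])
im=bot.grab_frame("scene")[80:220,190:400]
cv2.imwrite("pics/s4.png",cv2.resize(im[:,:,::-1],None,fx=3.5,fy=3.5,interpolation=cv2.INTER_CUBIC))
```

```text
{'clock': 4.3, 'position': [0.5217, -0.088, 0.1065], 'tool_rot': [3.1252, 0.0052, 1.2346], 'force': [-1.3551, -2.9194, 4.542], 'moment': [-0.5173, 0.378, 0.1129]}
```

View pics/w4.png

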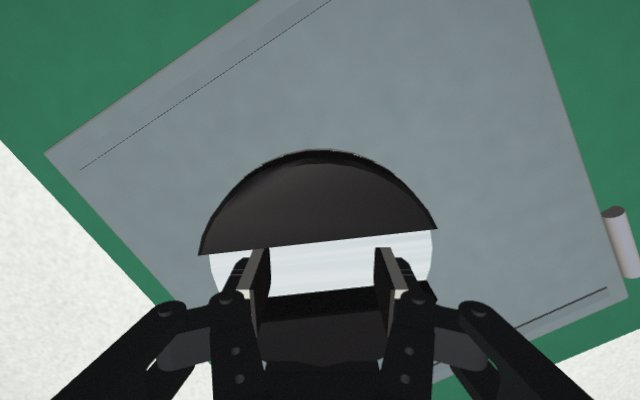

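View pics/s4.png

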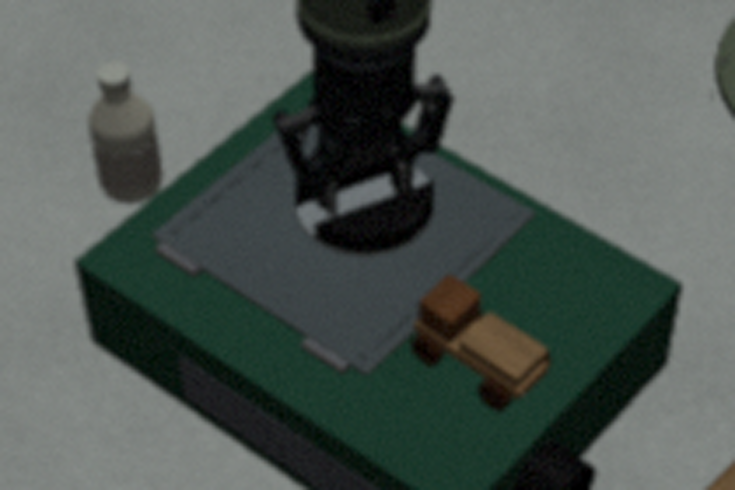

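Request:
drive_tool:
  series:
    - [60,0,0.0005,-0.002,0]
    - [60,0,0.0003,-0.0018,-0.06]
    - [60,0,0,-0.0018,-0.08]

```text
clock: 4.7
position: [0.522, -0.0877, 0.1051]
tool_rot: [3.123, 0.007, 1.101]
force: [-19.3, 2.0, 59.6]
grip_width: 0.0515
```

Request:
drive_tool:
  series:
    - [60,0,0,0,-0.08]
    - [60,0,0,-0.0005,-0.08]

```text
clock: 4.9
position: [0.5216, -0.0879, 0.1062]
tool_rot: [3.123, 0.008, 0.94]
force: [-4.0, -2.3, 9.7]
grip_width: 0.0514
```

Request:
drive_tool:
  series:
    - [60,0,0.0002,-0.0009,-0.08]
    - [60,0,0.0002,-0.0009,-0.08]

```text
clock: 5.1
position: [0.5218, -0.0875, 0.1058]
tool_rot: [3.122, 0.008, 0.779]
force: [-7.6, 0.3, 32.8]
grip_width: 0.0514
```

Request:
drive_tool:
  series:
    - [60,0,0,-0.0007,-0.08]
    - [60,0,0,-0.0008,-0.08]

```text
clock: 5.3
position: [0.5219, -0.0873, 0.1059]
tool_rot: [3.121, 0.008, 0.618]
force: [-8.6, -0.2, 27.6]
grip_width: 0.051
```

Request:
drive_tool:
  series:
    - [60,0,0,-0.0008,-0.08]
    - [60,0,0,-0.0008,-0.08]

```text
clock: 5.5
position: [0.522, -0.0871, 0.1058]
tool_rot: [3.121, 0.007, 0.457]
force: [-7.3, -0.1, 26.4]
grip_width: 0.0512
```

Run:
```python
from h import *
s=bot.observe();print({k:np.round(s[k],4).tolist() for k in ["clock","position","tool_rot","qpos","force","moment"]})
i=bot.camera_info("wrist");im=bot.grab_frame("wrist")
cv2.imwrite("pics/w5.png",im[:,:,::-1])
```

```text
{'clock': 5.5, 'position': [0.522, -0.0871, 0.1058], 'tool_rot': [3.1209, 0.0074, 0.4574], 'qpos': [0.1186, 0.5465, -0.1061, 1.9585, 0.1289, 0.6399, -1.1889], 'force': [-7.3217, -0.0628, 26.4115], 'moment': [0.5649, 2.1515, 0.1173]}
```

View pics/w5.png

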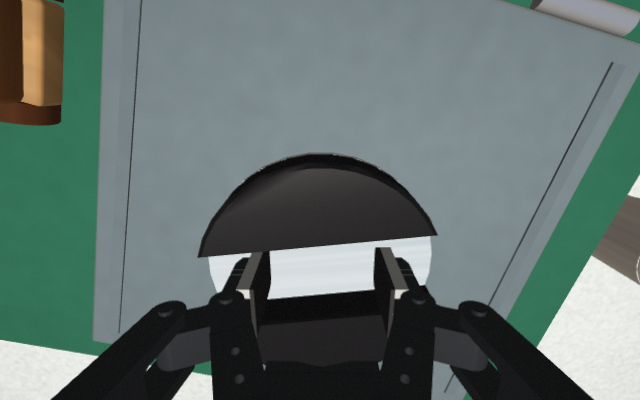

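Request:
drive_tool:
  series:
    - [60,0,0,-0.0008,-0.08]
    - [60,0,0,-0.0008,-0.08]
    - [60,0,0,-0.0008,-0.08]

```text
clock: 5.85
position: [0.5223, -0.087, 0.1059]
tool_rot: [3.12, 0.006, 0.212]
force: [-8.1, -1.0, 27.3]
grip_width: 0.0514
```

Run:
```python
from h import *
s=bot.observe();print({k:np.round(s[k],4).tolist() for k in ["tool_rot","moment"]})
```

```text
{'tool_rot': [3.1204, 0.0063, 0.2124], 'moment': [0.4376, 1.6836, 0.1462]}
```

Request:
drive_tool:
  series:
    - [60,0,0,-0.0008,-0.06]
    - [60,0,0,-0.0008,-0.05]

```text
clock: 6.05
position: [0.522, -0.0871, 0.1057]
tool_rot: [3.12, 0.007, 0.102]
force: [-17.0, -1.6, 33.4]
grip_width: 0.0514
```

Run:
```python
from h import *
s=bot.observe();print({k:np.round(s[k],4).tolist() for k in ["tool_rot","moment"]})
```

```text
{'tool_rot': [3.1202, 0.0067, 0.1023], 'moment': [0.5884, 3.874, 0.3418]}
```

Request:
drive_tool:
  series:
    - [60,0,0,-0.0007,-0.04]
    - [60,0,0,-0.0007,-0.03]

```text
clock: 6.25
position: [0.52, -0.0872, 0.1057]
tool_rot: [3.12, 0.01, 0.035]
force: [-7.2, -0.2, 31.7]
grip_width: 0.0511
```

Run:
```python
from h import *
s=bot.observe();print({k:np.round(s[k],4).tolist() for k in ["tool_rot","moment"]})
```

```text
{'tool_rot': [3.1201, 0.0104, 0.0346], 'moment': [0.8011, 1.1771, 0.23]}
```

Request:
drive_tool:
  series:
    - [60,0.0005,0,-0.0007,-0.04]
    - [60,0.0005,0,-0.0007,-0.04]

```text
clock: 6.45
position: [0.5217, -0.0874, 0.1061]
tool_rot: [3.12, 0.008, -0.042]
force: [-4.9, -1.8, 20.0]
grip_width: 0.0516
```

Run:
```python
from h import *
s=bot.observe();print({k:np.round(s[k],4).tolist() for k in ["tool_rot","moment"]})
i=bot.camera_info("wrist");im=bot.grab_frame("wrist")
cv2.imwrite("pics/w6.png",im[:,:,::-1])
```

```text
{'tool_rot': [3.1198, 0.0084, -0.0416], 'moment': [0.1907, 1.2584, 0.8648]}
```

View pics/w6.png

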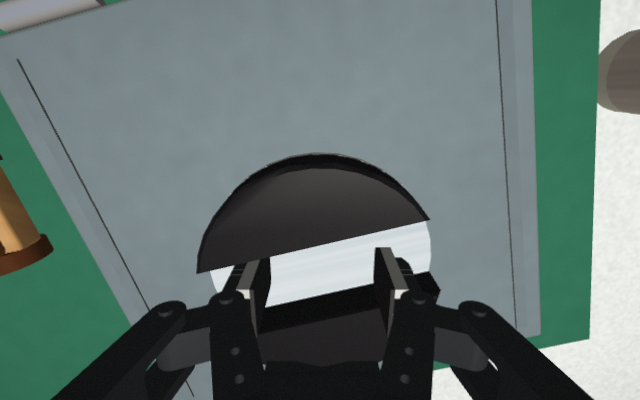

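Request:
drive_tool:
  series:
    - [60,0,0,-0.0003,0.08]
    - [60,0,0,0,0.08]
    - [60,0,0,0.003,0.03]
    - [60,0,0,0.005,0]

```text
clock: 6.9
position: [0.5243, -0.0868, 0.1145]
tool_rot: [3.12, 0.004, 0.162]
force: [-0.4, 0.1, 1.2]
grip_width: 0.0509
```

Run:
```python
from h import *
s=bot.observe();print({k:np.round(s[k],4).tolist() for k in ["tool_rot","moment"]})
im=bot.grab_frame("wrist")
cv2.imwrite("pics/w7.png",im[:,:,::-1])
```

```text
{'tool_rot': [3.1195, 0.0038, 0.162], 'moment': [-0.0285, 0.0064, -0.0524]}
```

View pics/w7.png

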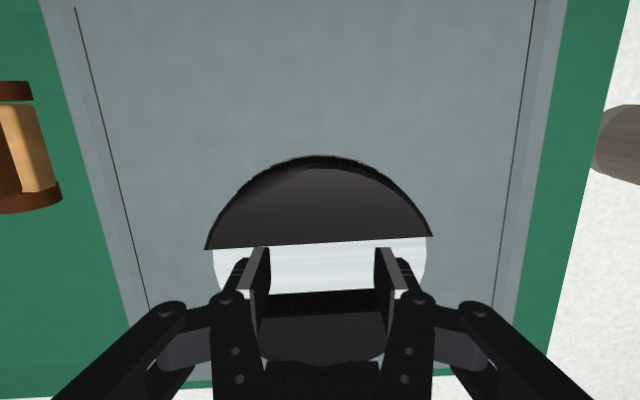

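Request:
drive_tool:
  series:
    - [60,0,0,0.01,0]
    - [60,0,0,0.02,0]
    - [60,0,0,0.03,0]
    - [60,-0.01,-0.01,0.04,0]
    - [60,-0.03,-0.03,0.02,0]
    - [60,-0.03,-0.03,0,0]
    - [60,-0.03,-0.03,0,0]
    - [60,-0.03,-0.03,0,0]
    - [60,0,-0.04,0,0]
    - [60,0,-0.04,0,0]
    - [60,0,0,0,0]

```text
clock: 8.05
position: [0.3862, -0.3013, 0.2465]
tool_rot: [3.119, 0.001, 0.155]
force: [-0.2, 1.4, 0.3]
grip_width: 0.0514
```

Run:
```python
from h import *
im=bot.grab_frame("top")
cv2.imwrite("pics/t8.png",cv2.resize(im[110:310,210:530,::-1],(800,500),interpolation=cv2.INTER_CUBIC))
r=bot.masks_of("top","slot")[0];g=cv2.cvtColor(im,cv2.COLOR_RGB2GRAY)
m=(cv2.erode(r["mask"].astype(np.uint8),np.ones((3,3)))>0)&(g>90)
y,x=np.where(m);P=np.array([atz("top",p,.111)[:2] for p in zip(x,y)])
w,v=np.linalg.eigh(np.cov(P.T));d=v[:,1]*np.sign(v[0,1])
a=np.arctan2(d[1],d[0]);print("c",P.mean(0),"cam",(.2025-a)%np.pi,np.sqrt(12*w))
for t in ["truck","mallet","glue"]:
    q=bot.masks_of("top",t);print(t,q[0]["conf"],q[0]["point"])
im=bot.grab_frame("scene")[80:220,190:400]
cv2.imwrite("pics/s8.png",cv2.resize(im[:,:,::-1],None,fx=3.5,fy=3.5,interpolation=cv2.INTER_CUBIC))
s=bot.observe();print({k:np.round(s[k],4).tolist() for k in ["clock","position","force"]})
```

```text
c [ 0.52117319 -0.08596095] cam 1.555157529242286 [0.03628708 0.10125008]
truck 0.65 [323.0, 205.5]
mallet 0.93 [250.1, 202.4]
glue 0.76 [486.3, 188.7]
{'clock': 8.35, 'position': [0.3878, -0.296, 0.2459], 'force': [-0.1525, -0.7399, -1.0926]}
```

View pics/t8.png

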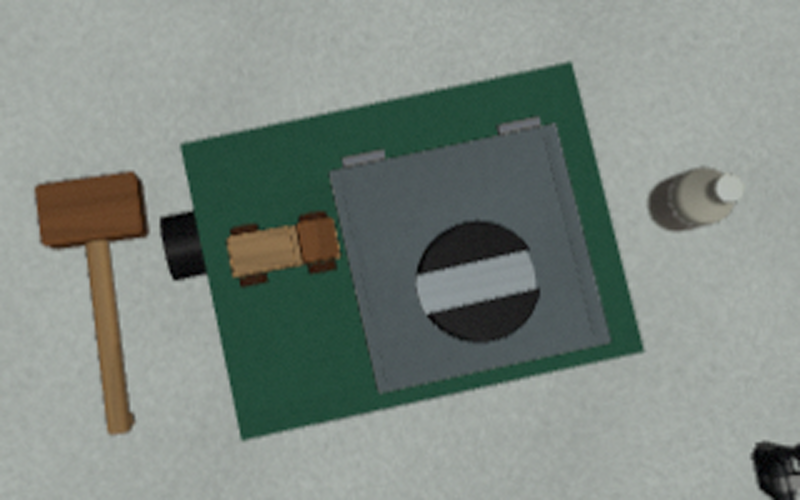

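View pics/s8.png

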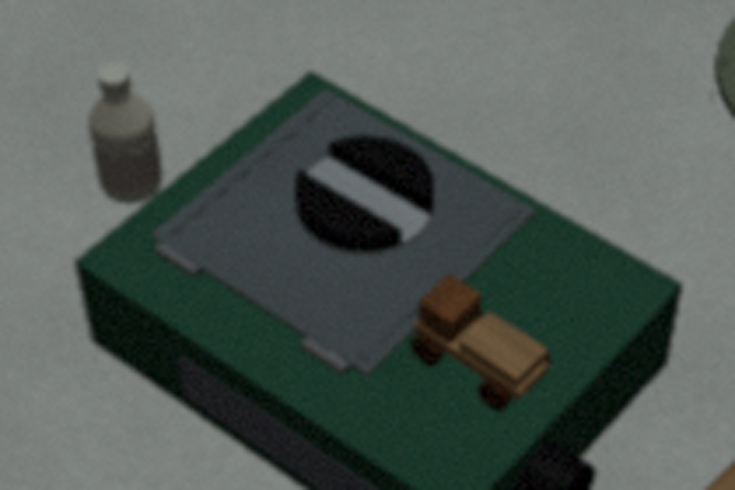

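```bash
python3 -c "
from workcell import bot
print(bot.job_done())"
```

```text
the job is handed in; nothing more can be done
None
```

The cover is shut and the fastener is at its locked stop. I put the fingertips in the slot, pressed the cover down and turned the fastener clockwise. I then turned back a little within the slot's play, lifted out and moved clear. The job was handed in at about 8.4 s of the 38 s allowed.

**Turn:** at the end of the turn the tool met about 0.86 N m, well above the 0.12 N m of free turning. The top camera then put the fastener at about 1.555 rad, within measuring error of 1.571.

**Cover:** in the pictures it stays down with the arm away. I judged this from the pictures and did not measure the cover's angle.

**Bystanders:** in the top picture the truck, mallet and glue bottle look unmoved. The network's points for them shifted by about 1–3 pixels, which I took as noise.

**Forces:**
- The press briefly reached about 60 N at the fingertips; most other readings were between 10 and 33 N. The limit is 120 N at the wrist.
- Early in the turn, at about 0.4 rad and before the tongue reaches the catch, the press briefly fell to about 4.5 N. I brought it back up before turning further.

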